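# Stroke down a freshly stuck key hook plate

## Robot

A 7-joint arm with a two-finger parallel gripper is mounted at the origin on the work surface. World frame = base frame: x ahead of the robot, y to its left, z up, the work surface at z = 0. Lengths are in m, angles in rad, forces in N, time in s.
With the tool pointing down it reaches from about 0.425 to 0.925 m from the base axis. Payload 6.8 kg.
Tool frame: the origin (TCP) lies on the centre line of the jaws, within the pads' length; the fingertips stand 19 mm ahead of it and the grasp point (between the pads) is the TCP; z points along the fingers, y is the line along which they close (so a half turn about z gives the same grasp; the last joint's range is limited). The gripper opens to 85 mm and grips with 20 to 120 N. Pads are 22 mm wide; open, the fingers measure 114 mm over their backs; the gripper's body (76 mm by 85 mm) begins 54 mm behind the grasp point. The pads swing forward as they close: fully open they stand 13 mm farther back than shut.
Start: joints at [-1.275, 0.477, 0.022, 1.555, -0.011, 1.109, -0.083], TCP at [0.265, 0.621, 0.25] pointing down, gripper open.
Joint ranges: [-2.96, 2.96], [-0.34, 2.1], [-1.41, 1.46], [0.24, 2.44], [-1.37, 4.51], [0.17, 1.92], [-2.96, 2.96]. Speed limits (rad/s): [2.39, 2.39, 3.14, 3.14, 3.14, 3.14, 3.14].

## Interface

Orientations are given as a rotation vector (axis times angle).
In Python, from bench import r gives the robot as it stands. The module is installed in compiled form; this text tells all that it offers.
- The arm moves only by the tool arm_command, never from a script. Its argument "rows" is a list of rows, each an object of numbers: "fingers": the opening, from -1 (shut) to 1 (fully open); "x", "y", "z": the shift along the tool's x, y, z in m; "ax", "ay", "az": the turn, a rotation vector about the tool's x, y, z in degrees. In form: [{"fingers": .., "x": .., "y": .., "z": .., "ax": .., "ay": .., "az": ..}, ...]. A call has 1 to 10 rows; each row shifts and turns the commanded pose from where the row before left it, along the tool's axes as they then stand; what a row does not reach is not made up. A row lasts 1/12 s, in which the tool goes at most 41.7 mm and 7.16 degrees, less where a joint would pass 70% of its speed; a pose out of reach is approached as far as the arm can. A call is refused whole if a number of a shift passes 0.0417 or a number of a turn 7.16, either way. A call with a gripper value outside its range is refused whole. The fingers move at their own pace and stop on an object; "grip_force" is the grip in N (left out, the last holds). Time passes only in rows, so rows that do not move let the fingers close. It gives the time, the measured TCP pose, the force, the opening and the grip force at its end, in the units of the state.
- r.get_obs(): the state, without advancing time (a new reading comes with each control period).
- r.grab_frame(name): name is "scene" or "top" or "wrist"; returns a dict with "frame" (384x512x3 uint8, red, green, blue), "depth" (384x512 float32, m along the optical axis (not along the pixel's ray), 0 where there is no reading), "K" (3x3 intrinsics, pixels), "world_from_camera" (4x4, takes a point from camera to world coordinates). Camera axes: x right, y down, z forward; pixel columns grow to the right and rows downward; lengths in m; the calibration is good to about 2 mm. A picture is of the moment at which its call begins.
- r.hand_in(): hands the job in; it is judged then, once.
The state is a dict: "clock": time; "joints": joint angles; "qvel": joint speeds; "tau": joint torques, N m; "tcp_pos": TCP position; "orientation": TCP orientation; "contact_force": force on the tool from outside, world axes, zero at the start; "moment": the same for the moment, N m; "grip_width": finger opening in m; "gripper_force": force on a finger pad.
Only numpy, scipy, OpenCV 4.12 (cv2) and the standard library are available. Lean on these libraries where they do the work, as an engineer would, in place of code of your own. Each camera call takes 0.05 s, during which the arm holds its last target. There are 200 camera calls.

## Task

The chrome hook plate has just been stuck on its beech key board with springy foam pads; bed it down by stroking along its row of four low domes with the fingertips. Start at the plate's rounded end and go to its square end, pressing lightly on every dome in turn so that the plate gives a little under the finger. Do not press hard, shove or lift the board, leave the keys and the other loose things where they are, and finish clear of it all.

Things in the scene. Friction and masses are not known exactly. Their poses are not given: they have to be found in the camera images.
- key_board: loose beech board lying flat on the console, 260 x 110 mm, 24 mm thick, about 0.9 kg with its plate; origin at the centre of its underside, x along its length towards the plate's rounded end, z up. The row of four domes runs along y = -16 mm
- plate_mid (a point): centre of the chrome hook plate's top face, 35 mm above the console, axes as the board's. Plate 220 mm (x) by 80 mm (y), 4 mm thick, on foam over the board; its +x end is a half circle, its -x end cut square. Three wire hooks stand on it at y = +26 mm (x = -70, -10, +50 mm), leaning out to y = +47 mm and reaching 67 mm above the console
- dome1: first dome, nearest the plate's rounded end (board x = +75 mm): round dark steel dome 18 mm across and 2 mm high on the plate; origin at the centre of its foot, on the plate's top face; z up. Its top lies 37 mm above the console when not pressed
- dome2: second dome, same shape and origin, board x = +25 mm (the domes are 50 mm apart)
- dome3: third dome, same shape and origin, board x = -25 mm
- dome4: fourth dome, same shape and origin, nearest the square end, board x = -75 mm
- hook_plate (a joint): how far the plate is pressed down on its foam, in m: 0 untouched, 0.006 fully squashed; it stays level, springs back and takes about 1.5 N per mm (9 N to squash it fully)
- long_key: loose flat steel key, 64 mm long, 25 mm wide bow, 4 mm thick, lying beside the board on the console; origin at the centre of its underside; leave alone
- short_key: the same, 52 mm long, on the board's other side; leave alone
- freshener: loose white plastic air freshener, 72 mm across, 88 mm high with its button; origin at the centre of its underside; leave alone
- dish: loose turquoise glass dish, 116 mm across, 35 mm high; origin at the centre of its underside; leave alone
- polish_tin: loose round steel tin, 74 mm across, 24 mm high; origin at the centre of its underside; leave alone
- shoe_brush: loose shoe brush, 130 x 45 mm, 38 mm high; origin at the centre of its underside; leave alone

How it is judged:
By the outcome, as a careful person would: the job done as asked, in the order asked, and still so for the second after the job is handed in, with the robot touching nothing.
It also fails if it takes over 40 s, if anything falls off the work surface, if the arm or the gripper's body presses on something with over 40 N, if the wrist force passes 120 N, or if a joint passes its speed limit or range.

## Working session

There is one attempt and no reset: what is moved stays moved. The work goes in short steps, Python scripts to look and compute and a tool call to move; the robot and the scene stay as the last step left them, time stands still between calls to the robot, and variables do not carry over. Pictures are saved under pics/ and viewed, at most 10 in all, crops included, and the job is handed in when it is done.

Besides the shell and the picture viewer there is one more tool, called after "Call:" as name(argument=value, ...) on one line, values as JSON. arm_command: Moves the arm, as the interface text tells. Its arguments: {"type":"object","properties":{"rows":{"type":"array"},"grip_force":{"type":"number"}},"required":["rows"]}

```bash
mkdir -p pics; python3 - <<'E'
from bench import r
import cv2,numpy as np
o=r.get_obs();print({k:np.round(v,3) for k,v in o.items()})
for n in("top","scene"):
    f=r.grab_frame(n);cv2.imwrite(f"pics/{n}0.png",f["frame"][...,::-1]);np.savez(f"{n}0.npz",**f)
    print(n,f["K"],f["world_from_camera"].round(3))
E
```

```text
{'clock': np.float64(0.0), 'joints': array([-1.275,  0.478,  0.022,  1.556, -0.011,  1.109, -0.083]), 'qvel': array([-0.001,  0.001,  0.   , -0.001, -0.   , -0.001, -0.001]), 'tau': array([-0.0000e+00, -5.9646e+01,  1.6080e+00, -2.8118e+01,  1.3000e-02,
        1.0000e-02, -0.0000e+00]), 'tcp_pos': array([0.265, 0.62 , 0.249]), 'orientation': array([-6.300e-01, -3.078e+00,  3.000e-03]), 'contact_force': array([-0.523,  0.655,  0.392]), 'moment': array([-0.025, -0.005, -0.039]), 'gripper_force': np.float64(0.0), 'grip_width': np.float64(0.086)}
top [[498.67346502   0.         252.8521753 ]
 [  0.         498.67346502 190.60637722]
 [  0.           0.           1.        ]] [[-1.000e-03 -9.970e-01  7.400e-02  4.220e-01]
 [-1.000e+00  0.000e+00 -8.000e-03 -8.000e-03]
 [ 8.000e-03 -7.400e-02 -9.970e-01  1.336e+00]
 [ 0.000e+00  0.000e+00  0.000e+00  1.000e+00]]
scene [[431.30902281   0.         252.24351741]
 [  0.         431.30902281 190.28916975]
 [  0.           0.           1.        ]] [[ 0.089  0.76  -0.644  1.284]
 [ 0.996 -0.073  0.052 -0.066]
 [-0.008 -0.646 -0.764  0.96 ]
 [ 0.     0.     0.     1.   ]]
```

View pics/top0.png

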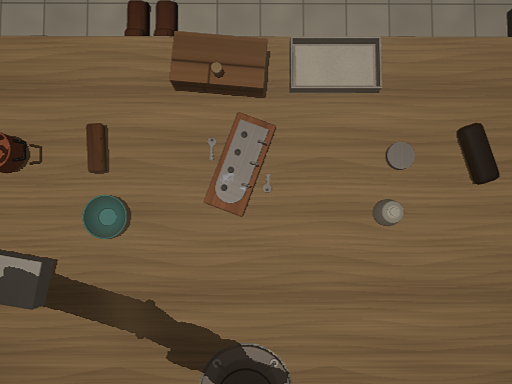

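View pics/scene0.png

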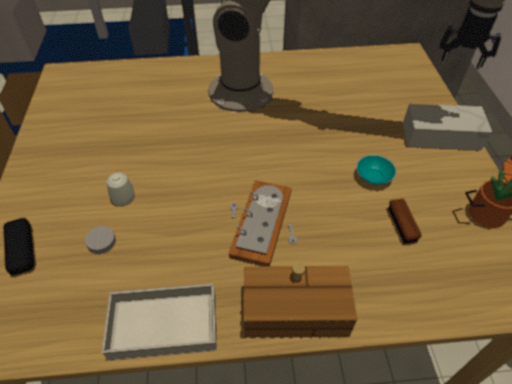

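The top view shows the board tilted by about 20°. The rounded end faces the robot, at about (230,190), and the domes are near (224,187), (231,170), (238,152) and (244,134). Next I'll measure them.

```bash
cat > h.py <<'E'
import numpy as np,cv2
from scipy.spatial.transform import Rotation as R
def onplane(f,u,v,z):
    T=f["world_from_camera"];d=T[:3,:3]@np.linalg.inv(f["K"])@[u,v,1];return T[:3,3]+d*(z-T[2,3])/d[2]
def fit(P): # P: 4 dome tops, dome1..4
    P=np.array(P)[:,:2];c=P.mean(0);s=np.array([1.5,.5,-.5,-1.5]);k=(s[:,None]*(P-c)).sum(0)/5
    return c,np.linalg.norm(k),np.degrees(np.arctan2(k[1],k[0])),k/np.linalg.norm(k),P
def darkc(f,u,v,w):
    g=cv2.cvtColor(f["frame"],cv2.COLOR_RGB2GRAY).astype(float)
    a=g[v-w:v+w+1,u-w:u+w+1];m=np.clip(np.median(a)-25-a,0,None);y,x=np.mgrid[v-w:v+w+1,u-w:u+w+1]
    return (m*x).sum()/m.sum(),(m*y).sum()/m.sum()
E
python3 - <<'E'
from h import *
f=np.load("top0.npz")
px=[darkc(f,u,v,6) for u,v in((224,187),(231,170),(238,152),(244,134))];print(np.round(px,1))
P=[onplane(f,*p,.0365) for p in px];print(fit(P))
# depth check at plate
D=f["depth"];
for p in px:
    z=D[int(round(p[1])),int(round(p[0]))];print((f["world_from_camera"]@np.r_[np.linalg.inv(f["K"])@[*p,1]*z,1])[:3].round(4))
o=R.from_rotvec([-.63,-3.078,.003]).as_matrix();print(o.round(3))
a=f["frame"][100:230,190:290];cv2.imwrite("pics/top_crop.png",cv2.resize(a,None,fx=4.5,fy=4.5,interpolation=2)[...,::-1])
E
```

```text
[[223.7 187.3]
 [230.5 169.5]
 [237.2 151.7]
 [243.9 134. ]]
(array([0.59790417, 0.03147678]), np.float64(0.05010569698000233), np.float64(159.5105125661551), array([-0.93673643,  0.35003552]), array([[0.52758571, 0.05781127],
       [0.57425661, 0.04021077],
       [0.62147553, 0.0226992 ],
       [0.66829884, 0.00518588]]))
[0.5275 0.0577 0.0381]
[0.574  0.0401 0.0388]
[0.6211 0.0226 0.0388]
[0.6682 0.0052 0.0371]
[[-0.92   0.393 -0.   ]
 [ 0.393  0.92  -0.002]
 [-0.001 -0.002 -1.   ]]
```

View pics/top_crop.png

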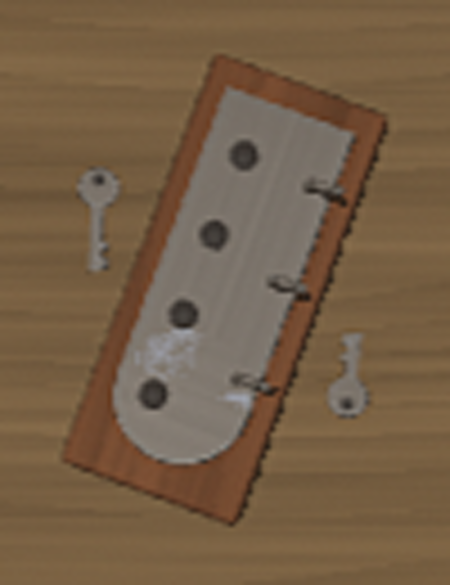

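The fit gives a dome spacing of 50.1 mm and heights of about 37–38 mm, so it agrees with the given sizes. The tool's x axis is already within 3° of the row. I'll shut the fingers and move above dome 1.

Call:
arm_command(rows=[{"fingers": -1,"az": -2.6},{"fingers": -1,"x": -0.022,"y": -0.0217},{"fingers": -1,"x": -0.022,"y": -0.0217},{"fingers": -1,"x": -0.022,"y": -0.0217},{"fingers": -1,"x": -0.022,"y": -0.0217},{"fingers": -1,"x": -0.022,"y": -0.0217},{"fingers": -1,"x": -0.022,"y": -0.0217},{"fingers": -1,"x": -0.022,"y": -0.0217},{"fingers": -1,"x": -0.022,"y": -0.0217},{"fingers": -1,"x": -0.022,"y": -0.0217}], grip_force=20)

```text
validation failed for argument at $.ro...
```

Call:
arm_command(rows=[{"fingers": -1,"x": -0.022,"y": -0.0217},{"fingers": -1,"x": -0.022,"y": -0.0217},{"fingers": -1,"x": -0.022,"y": -0.0217},{"fingers": -1,"x": -0.022,"y": -0.0217},{"fingers": -1,"x": -0.022,"y": -0.0217},{"fingers": -1,"x": -0.022,"y": -0.0217},{"fingers": -1,"x": -0.022,"y": -0.0217},{"fingers": -1,"x": -0.022,"y": -0.0217},{"fingers": -1,"x": -0.022,"y": -0.0217},{"fingers": -1,"x": -0.022,"y": -0.0217}])

```text
validation failed for argument at $.ro...
```

Call:
arm_command(rows=[{"fingers": -1,"x": -0.022,"y": -0.0217},{"fingers": -1,"z": 0.02},{"fingers": -1,"z": 0.03},{"fingers": -1,"z": 0.03},{"fingers": -1,"z": 0.03},{"fingers": -1,"z": 0.01},{"fingers": -1},{"fingers": -1},{"fingers": -1}])

```text
validation failed for argument at $.ro...
```

```bash
cat > s.py <<'E'
from bench import r
from h import *
o=r.get_obs();M=R.from_rotvec(o["orientation"]).as_matrix();print(o["clock"],o["tcp_pos"].round(4),o["contact_force"].round(2),o["moment"].round(2),o["grip_width"]);print(M.round(3))
D=np.array([[.5276,.0578],[.5743,.0403],[.6212,.0227],[.6683,.0052]])
print("dome offsets, tool x,y:",((np.c_[D,[.037]*4]-o["tcp_pos"])@M).round(4).tolist())
E
python3 s.py; python3 - <<'E'
from bench import r
from h import *
for n in("wrist","scene"):
    f=r.grab_frame(n);np.savez(n+"1.npz",**f);cv2.imwrite(f"pics/{n}1.png",f["frame"][...,::-1])
E
```

```text
0.1 [0.265  0.6203 0.2495] [ 0.81  0.75 -0.2 ] [-0.04 -0.01  0.02] 0.08546443151685461
[[-0.92   0.393 -0.   ]
 [ 0.393  0.92  -0.001]
 [-0.    -0.002 -1.   ]]
dome offsets, tool x,y: [[-0.4624, -0.4138, 0.2132], [-0.5122, -0.4115, 0.2132], [-0.5623, -0.4093, 0.2132], [-0.6125, -0.4069, 0.2132]]
```

View pics/wrist1.png

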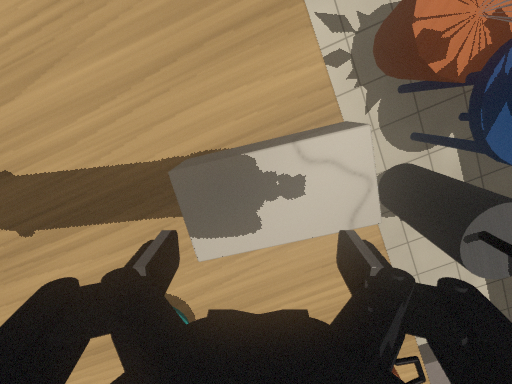

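The calls were refused, so nothing moved and the wrist picture still shows the grey box under the start pose. I'll resend with every key present.

Call:
arm_command(rows=[{"fingers": -1,"x": 0,"y": 0,"z": 0,"ax": 0,"ay": 0,"az": -2.6},{"fingers": -1,"x": -0.022,"y": -0.0217,"z": 0,"ax": 0,"ay": 0,"az": 0}], grip_force=20)

```text
clock: 0.37
tcp_pos: [0.2733, 0.5971, 0.2496]
orientation: [-0.544, -3.091, -0.004]
contact_force: [-1.0, 0.3, -0.1]
grip_width: 0.0639
gripper_force: 0.0
```

Call:
arm_command(rows=[{"fingers": -1,"x": -0.022,"y": -0.0217,"z": 0,"ax": 0,"ay": 0,"az": 0},{"fingers": -1,"x": -0.022,"y": -0.0217,"z": 0,"ax": 0,"ay": 0,"az": 0},{"fingers": -1,"x": -0.022,"y": -0.0217,"z": 0,"ax": 0,"ay": 0,"az": 0},{"fingers": -1,"x": -0.022,"y": -0.0217,"z": 0,"ax": 0,"ay": 0,"az": 0},{"fingers": -1,"x": -0.022,"y": -0.0217,"z": 0,"ax": 0,"ay": 0,"az": 0},{"fingers": -1,"x": -0.022,"y": -0.0217,"z": 0,"ax": 0,"ay": 0,"az": 0},{"fingers": -1,"x": -0.022,"y": -0.0217,"z": 0,"ax": 0,"ay": 0,"az": 0},{"fingers": -1,"x": -0.022,"y": -0.0217,"z": 0,"ax": 0,"ay": 0,"az": 0},{"fingers": -1,"x": -0.022,"y": -0.0217,"z": 0,"ax": 0,"ay": 0,"az": 0},{"fingers": -1,"x": -0.022,"y": -0.0217,"z": 0,"ax": 0,"ay": 0,"az": 0}])

```text
clock: 1.2
tcp_pos: [0.4085, 0.3108, 0.2503]
orientation: [0.56, 3.091, 0.0]
contact_force: [0.7, 0.4, -0.1]
grip_width: 0.0002
gripper_force: 0.0
```

Call:
arm_command(rows=[{"fingers": -1,"x": -0.022,"y": -0.0217,"z": 0,"ax": 0,"ay": 0,"az": 0},{"fingers": -1,"x": -0.022,"y": -0.0217,"z": 0,"ax": 0,"ay": 0,"az": 0},{"fingers": -1,"x": -0.022,"y": -0.0217,"z": 0,"ax": 0,"ay": 0,"az": 0},{"fingers": -1,"x": -0.022,"y": -0.0217,"z": 0,"ax": 0,"ay": 0,"az": 0},{"fingers": -1,"x": -0.022,"y": -0.0217,"z": 0,"ax": 0,"ay": 0,"az": 0},{"fingers": -1,"x": -0.022,"y": -0.0217,"z": 0,"ax": 0,"ay": 0,"az": 0},{"fingers": -1,"x": -0.022,"y": -0.0217,"z": 0,"ax": 0,"ay": 0,"az": 0},{"fingers": -1,"x": -0.022,"y": -0.0217,"z": 0,"ax": 0,"ay": 0,"az": 0},{"fingers": -1,"x": -0.022,"y": -0.0217,"z": 0,"ax": 0,"ay": 0,"az": 0},{"fingers": -1,"x": 0,"y": 0,"z": 0,"ax": 0,"ay": 0,"az": 0}])

```text
clock: 2.03
tcp_pos: [0.5269, 0.0531, 0.2506]
orientation: [0.573, 3.087, -0.004]
contact_force: [0.7, -0.8, -0.6]
grip_width: 0.0002
gripper_force: 0.0
```

Call:
arm_command(rows=[{"fingers": -1,"x": 0,"y": 0,"z": 0.03,"ax": 0,"ay": 0,"az": 0},{"fingers": -1,"x": 0,"y": 0,"z": 0.03,"ax": 0,"ay": 0,"az": 0},{"fingers": -1,"x": 0,"y": 0,"z": 0.03,"ax": 0,"ay": 0,"az": 0},{"fingers": -1,"x": 0,"y": 0,"z": 0.03,"ax": 0,"ay": 0,"az": 0},{"fingers": -1,"x": 0,"y": 0,"z": 0,"ax": 0,"ay": 0,"az": 0},{"fingers": -1,"x": 0,"y": 0,"z": 0,"ax": 0,"ay": 0,"az": 0},{"fingers": -1,"x": 0,"y": 0,"z": 0,"ax": 0,"ay": 0,"az": 0}])

```text
clock: 2.62
tcp_pos: [0.5259, 0.0601, 0.1316]
orientation: [0.56, 3.09, 0.001]
contact_force: [0.3, -0.6, 0.2]
grip_width: 0.0
gripper_force: 0.0
```

```bash
python3 s.py; python3 - <<'E'
from bench import r
from h import *
for n in("wrist","scene"):
    f=r.grab_frame(n);np.savez(n+"2.npz",**f);cv2.imwrite(f"pics/{n}2.png",f["frame"][...,::-1])
E
```

```text
2.6167 [0.5259 0.0601 0.1316] [ 0.33 -0.63  0.21] [ 0.03  0.02 -0.01] 2.8913925307332596e-05
[[-0.936  0.351  0.002]
 [ 0.351  0.936  0.   ]
 [-0.001  0.001 -1.   ]]
dome offsets, tool x,y: [[-0.0023, -0.0016, 0.0946], [-0.0522, -0.0016, 0.0947], [-0.1022, -0.0016, 0.0948], [-0.1525, -0.0015, 0.0948]]
```

View pics/wrist2.png

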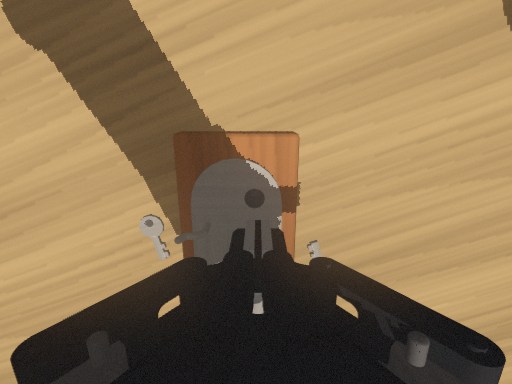

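The wrist view shows the board square to the tool. Dome 1 is at (255,198), just ahead of the shut fingertips at (257,225), and the hooks are off to the left. I'll check dome 1 from this view.

```bash
python3 - <<'E'
from h import *
f=np.load("wrist2.npz")
p=darkc(f,255,198,13);print(p,onplane(f,*p,.0365))
# fingertip: nearest depth points on fingers vs height
z=f["depth"];v,u=np.mgrid[:384,:512];m=z>0
C=np.linalg.inv(f["K"])@np.stack([u,v,np.ones_like(u)]).reshape(3,-1)*z.ravel()
W=(f["world_from_camera"]@np.r_[C,np.ones((1,C.shape[1]))])[:3].T.reshape(384,512,3)
for q in((242,232),(272,232),(240,245),(275,245),(255,198),(235,180)):print(q,W[q[1],q[0]].round(4))
E
```

```text
(np.float64(252.51103368176538), np.float64(199.74564459930315)) [0.52851496 0.05413147 0.0365    ]
(242, 232) [0.5157 0.0546 0.1247]
(272, 232) [0.5216 0.0695 0.124 ]
(240, 245) [0.5156 0.0545 0.1389]
(275, 245) [0.5224 0.0701 0.1374]
(255, 198) [0.5276 0.0568 0.0372]
(235, 180) [0.5073 0.0462 0.0345]
```

Both views agree on dome 1 to about 1 mm. I'll align over it and come down to about 5 mm clear.

Call:
arm_command(rows=[{"fingers": -1,"x": -0.0023,"y": -0.002,"z": 0.02,"ax": 0,"ay": 0,"az": 0},{"fingers": -1,"x": 0,"y": 0,"z": 0.02,"ax": 0,"ay": 0,"az": 0},{"fingers": -1,"x": 0,"y": 0,"z": 0.02,"ax": 0,"ay": 0,"az": 0},{"fingers": -1,"x": 0,"y": 0,"z": 0.01,"ax": 0,"ay": 0,"az": 0},{"fingers": -1,"x": 0,"y": 0,"z": 0,"ax": 0,"ay": 0,"az": 0},{"fingers": -1,"x": 0,"y": 0,"z": 0,"ax": 0,"ay": 0,"az": 0},{"fingers": -1,"x": 0,"y": 0,"z": 0,"ax": 0,"ay": 0,"az": 0}])

```text
clock: 3.3
tcp_pos: [0.5275, 0.0574, 0.0617]
orientation: [0.56, 3.089, 0.001]
contact_force: [0.4, -0.4, 0.1]
grip_width: 0.0001
gripper_force: 0.0
```

```bash
python3 s.py
```

```text
3.3 [0.5275 0.0574 0.0617] [ 0.37 -0.45  0.11] [ 0.01  0.02 -0.01] 0.00011808151068779329
[[-0.936  0.351  0.002]
 [ 0.351  0.936  0.001]
 [-0.002  0.001 -1.   ]]
dome offsets, tool x,y: [[0.0001, 0.0003, 0.0247], [-0.0497, 0.0003, 0.0248], [-0.0998, 0.0003, 0.0249], [-0.1501, 0.0005, 0.025]]
```

Call:
arm_command(rows=[{"fingers": -1,"x": 0,"y": 0,"z": 0.003,"ax": 0,"ay": 0,"az": 0},{"fingers": -1,"x": 0,"y": 0,"z": 0.002,"ax": 0,"ay": 0,"az": 0},{"fingers": -1,"x": 0,"y": 0,"z": 0,"ax": 0,"ay": 0,"az": 0},{"fingers": -1,"x": 0,"y": 0,"z": 0,"ax": 0,"ay": 0,"az": 0}])

```text
clock: 3.63
tcp_pos: [0.5268, 0.0574, 0.0556]
orientation: [0.56, 3.091, 0.001]
contact_force: [0.1, 0.8, -0.1]
grip_width: -0.0
gripper_force: 0.3
```

Call:
arm_command(rows=[{"fingers": -1,"x": 0,"y": 0,"z": 0.001,"ax": 0,"ay": 0,"az": 0},{"fingers": -1,"x": 0,"y": 0,"z": 0.001,"ax": 0,"ay": 0,"az": 0},{"fingers": -1,"x": 0,"y": 0,"z": 0,"ax": 0,"ay": 0,"az": 0},{"fingers": -1,"x": 0,"y": 0,"z": 0,"ax": 0,"ay": 0,"az": 0}])

```text
clock: 3.97
tcp_pos: [0.5268, 0.0574, 0.0535]
orientation: [0.56, 3.091, 0.001]
contact_force: [0.7, -0.4, 3.5]
grip_width: -0.0003
gripper_force: 1.7
```

Contact at 3.5 N, which is about 2 mm of give. I'll stroke along at this height, one dome pitch per call.

Call:
arm_command(rows=[{"fingers": -1,"x": -0.005,"y": 0,"z": 0,"ax": 0,"ay": 0,"az": 0},{"fingers": -1,"x": -0.005,"y": 0,"z": 0,"ax": 0,"ay": 0,"az": 0},{"fingers": -1,"x": -0.005,"y": 0,"z": 0,"ax": 0,"ay": 0,"az": 0},{"fingers": -1,"x": -0.005,"y": 0,"z": 0,"ax": 0,"ay": 0,"az": 0},{"fingers": -1,"x": -0.005,"y": 0,"z": 0,"ax": 0,"ay": 0,"az": 0},{"fingers": -1,"x": -0.005,"y": 0,"z": 0,"ax": 0,"ay": 0,"az": 0},{"fingers": -1,"x": -0.005,"y": 0,"z": 0,"ax": 0,"ay": 0,"az": 0},{"fingers": -1,"x": -0.005,"y": 0,"z": 0,"ax": 0,"ay": 0,"az": 0},{"fingers": -1,"x": -0.005,"y": 0,"z": 0,"ax": 0,"ay": 0,"az": 0},{"fingers": -1,"x": -0.005,"y": 0,"z": 0,"ax": 0,"ay": 0,"az": 0}])

```text
clock: 4.8
tcp_pos: [0.5736, 0.0397, 0.0533]
orientation: [-0.56, -3.091, -0.0]
contact_force: [-1.4, 0.8, 4.7]
grip_width: 0.0
gripper_force: 1.9
```

Call:
arm_command(rows=[{"fingers": -1,"x": 0,"y": 0,"z": 0,"ax": 0,"ay": 0,"az": 0},{"fingers": -1,"x": 0,"y": 0,"z": 0,"ax": 0,"ay": 0,"az": 0}])

```text
clock: 4.97
tcp_pos: [0.5747, 0.0393, 0.0537]
orientation: [0.56, 3.089, 0.0]
contact_force: [1.1, 0.2, 3.0]
grip_width: 0.0003
gripper_force: 1.6
```

```bash
python3 s.py; python3 - <<'E'
from bench import r
from h import *
f=r.grab_frame("top");np.savez("top3.npz",**f);cv2.imwrite("pics/top3.png",cv2.resize(f["frame"][90:240,170:300],None,fx=4,fy=4,interpolation=2)[...,::-1])
E
```

```text
4.9667 [0.5747 0.0393 0.0537] [1.13 0.23 2.98] [-0.16 -0.26  0.01] 0.00031733710037626996
[[-0.936  0.351  0.003]
 [ 0.351  0.936 -0.   ]
 [-0.003  0.001 -1.   ]]
dome offsets, tool x,y: [[0.0506, 0.0008, 0.0166], [0.0008, 0.0008, 0.0167], [-0.0493, 0.0008, 0.0168], [-0.0996, 0.001, 0.017]]
```

View pics/top3.png

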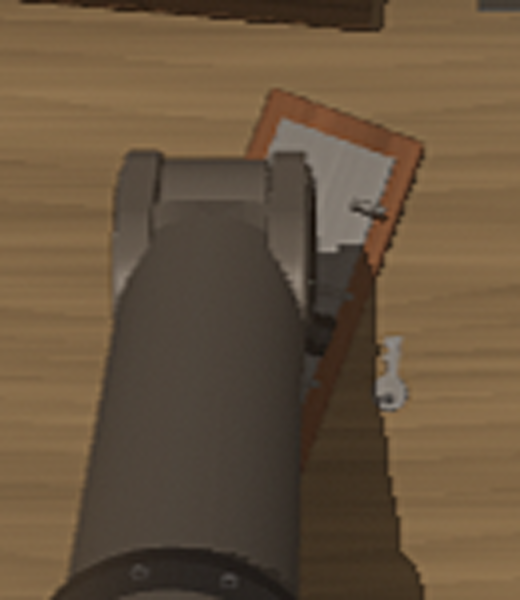

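On dome 2 the force is 3 N. The picture shows the arm over dome 2, and the board's far corners at full-frame (238,112) and (276,126) haven't moved. On to domes 3 and 4.

Call:
arm_command(rows=[{"fingers": -1,"x": -0.005,"y": 0.0005,"z": 0.0002,"ax": 0,"ay": 0,"az": 0},{"fingers": -1,"x": -0.005,"y": 0,"z": 0,"ax": 0,"ay": 0,"az": 0},{"fingers": -1,"x": -0.005,"y": 0,"z": 0,"ax": 0,"ay": 0,"az": 0},{"fingers": -1,"x": -0.005,"y": 0,"z": 0,"ax": 0,"ay": 0,"az": 0},{"fingers": -1,"x": -0.005,"y": 0,"z": 0,"ax": 0,"ay": 0,"az": 0},{"fingers": -1,"x": -0.005,"y": 0,"z": 0,"ax": 0,"ay": 0,"az": 0},{"fingers": -1,"x": -0.005,"y": 0,"z": 0,"ax": 0,"ay": 0,"az": 0},{"fingers": -1,"x": -0.005,"y": 0,"z": 0,"ax": 0,"ay": 0,"az": 0},{"fingers": -1,"x": -0.005,"y": 0,"z": 0,"ax": 0,"ay": 0,"az": 0},{"fingers": -1,"x": -0.005,"y": 0,"z": 0,"ax": 0,"ay": 0,"az": 0}])

```text
clock: 5.85
tcp_pos: [0.6206, 0.0226, 0.0531]
orientation: [-0.56, -3.091, -0.0]
contact_force: [-1.5, 1.5, 3.7]
grip_width: -0.0002
gripper_force: 2.0
```

Call:
arm_command(rows=[{"fingers": -1,"x": 0,"y": 0,"z": 0,"ax": 0,"ay": 0,"az": 0},{"fingers": -1,"x": 0,"y": 0,"z": 0,"ax": 0,"ay": 0,"az": 0}])

```text
clock: 6.02
tcp_pos: [0.6217, 0.0222, 0.0535]
orientation: [0.56, 3.088, 0.0]
contact_force: [1.4, 0.1, 4.4]
grip_width: 0.0
gripper_force: 1.7
```

```bash
python3 s.py
```

```text
6.0167 [0.6217 0.0222 0.0535] [1.35 0.06 4.36] [-0.1  -0.13  0.05] 4.606549277360241e-05
[[-0.936  0.351  0.003]
 [ 0.351  0.936 -0.   ]
 [-0.003  0.001 -1.   ]]
dome offsets, tool x,y: [[0.1006, 0.0003, 0.0163], [0.0508, 0.0003, 0.0164], [0.0007, 0.0003, 0.0165], [-0.0496, 0.0004, 0.0167]]
```

Call:
arm_command(rows=[{"fingers": -1,"x": -0.005,"y": 0.0003,"z": 0,"ax": 0,"ay": 0,"az": 0},{"fingers": -1,"x": -0.005,"y": 0,"z": 0,"ax": 0,"ay": 0,"az": 0},{"fingers": -1,"x": -0.005,"y": 0,"z": 0,"ax": 0,"ay": 0,"az": 0},{"fingers": -1,"x": -0.005,"y": 0,"z": 0,"ax": 0,"ay": 0,"az": 0},{"fingers": -1,"x": -0.005,"y": 0,"z": 0,"ax": 0,"ay": 0,"az": 0},{"fingers": -1,"x": -0.005,"y": 0,"z": 0,"ax": 0,"ay": 0,"az": 0},{"fingers": -1,"x": -0.005,"y": 0,"z": 0,"ax": 0,"ay": 0,"az": 0},{"fingers": -1,"x": -0.005,"y": 0,"z": 0,"ax": 0,"ay": 0,"az": 0},{"fingers": -1,"x": -0.005,"y": 0,"z": 0,"ax": 0,"ay": 0,"az": 0},{"fingers": -1,"x": -0.005,"y": 0,"z": 0,"ax": 0,"ay": 0,"az": 0}])

```text
clock: 6.85
tcp_pos: [0.6676, 0.0054, 0.0531]
orientation: [-0.56, -3.091, -0.0]
contact_force: [-2.3, 0.4, 2.9]
grip_width: -0.0001
gripper_force: 2.0
```

Call:
arm_command(rows=[{"fingers": -1,"x": 0,"y": 0,"z": 0,"ax": 0,"ay": 0,"az": 0},{"fingers": -1,"x": 0,"y": 0,"z": 0,"ax": 0,"ay": 0,"az": 0}])

```text
clock: 7.02
tcp_pos: [0.6686, 0.0049, 0.0535]
orientation: [0.56, 3.088, 0.0]
contact_force: [0.4, 0.7, 2.4]
grip_width: -0.0
gripper_force: 1.7
```

```bash
python3 s.py
```

```text
7.0167 [0.6686 0.0049 0.0535] [0.42 0.73 2.4 ] [ 0.   -0.2   0.04] -8.338752222512556e-06
[[-0.936  0.351  0.003]
 [ 0.351  0.936 -0.   ]
 [-0.003  0.001 -1.   ]]
dome offsets, tool x,y: [[0.1506, 0.0, 0.0161], [0.1008, 0.0, 0.0163], [0.0507, 0.0, 0.0164], [0.0004, 0.0002, 0.0165]]
```

All four domes have been pressed at 2.4–4.4 N, in order. Now I'll lift straight up and move aside to check.

Call:
arm_command(rows=[{"fingers": -1,"x": 0,"y": 0,"z": -0.005,"ax": 0,"ay": 0,"az": 0},{"fingers": -1,"x": 0,"y": 0,"z": -0.02,"ax": 0,"ay": 0,"az": 0},{"fingers": -1,"x": 0,"y": 0,"z": -0.03,"ax": 0,"ay": 0,"az": 0},{"fingers": -1,"x": 0,"y": 0,"z": -0.03,"ax": 0,"ay": 0,"az": 0},{"fingers": -1,"x": 0,"y": 0,"z": -0.03,"ax": 0,"ay": 0,"az": 0},{"fingers": -1,"x": 0,"y": 0,"z": -0.03,"ax": 0,"ay": 0,"az": 0},{"fingers": -1,"x": 0,"y": 0,"z": -0.03,"ax": 0,"ay": 0,"az": 0},{"fingers": -1,"x": 0,"y": 0,"z": -0.03,"ax": 0,"ay": 0,"az": 0},{"fingers": -1,"x": 0,"y": 0,"z": 0,"ax": 0,"ay": 0,"az": 0}])

```text
clock: 7.77
tcp_pos: [0.6702, 0.0049, 0.2653]
orientation: [0.559, 3.081, 0.004]
contact_force: [0.6, 0.7, 1.5]
grip_width: -0.0002
gripper_force: 0.0
```

Call:
arm_command(rows=[{"fingers": -1,"x": 0.015,"y": 0.025,"z": 0,"ax": 0,"ay": 0,"az": 0},{"fingers": -1,"x": 0.015,"y": 0.025,"z": 0,"ax": 0,"ay": 0,"az": 0},{"fingers": -1,"x": 0.015,"y": 0.025,"z": 0,"ax": 0,"ay": 0,"az": 0},{"fingers": -1,"x": 0.015,"y": 0.025,"z": 0,"ax": 0,"ay": 0,"az": 0},{"fingers": -1,"x": 0.015,"y": 0.025,"z": 0,"ax": 0,"ay": 0,"az": 0},{"fingers": -1,"x": 0.015,"y": 0.025,"z": 0,"ax": 0,"ay": 0,"az": 0},{"fingers": -1,"x": 0.015,"y": 0.025,"z": 0,"ax": 0,"ay": 0,"az": 0},{"fingers": -1,"x": 0.015,"y": 0.025,"z": 0,"ax": 0,"ay": 0,"az": 0},{"fingers": -1,"x": 0.015,"y": 0.025,"z": 0,"ax": 0,"ay": 0,"az": 0},{"fingers": -1,"x": 0.015,"y": 0.025,"z": 0,"ax": 0,"ay": 0,"az": 0}])

```text
clock: 8.6
tcp_pos: [0.6138, 0.2933, 0.2579]
orientation: [0.56, 3.091, -0.0]
contact_force: [-0.3, 0.6, 0.8]
grip_width: 0.0
gripper_force: 0.0
```

Call:
arm_command(rows=[{"fingers": -1,"x": 0,"y": 0,"z": 0,"ax": 0,"ay": 0,"az": 0},{"fingers": -1,"x": 0,"y": 0,"z": 0,"ax": 0,"ay": 0,"az": 0},{"fingers": -1,"x": 0,"y": 0,"z": 0,"ax": 0,"ay": 0,"az": 0},{"fingers": -1,"x": 0,"y": 0,"z": 0,"ax": 0,"ay": 0,"az": 0}])

```text
clock: 8.93
tcp_pos: [0.6149, 0.2903, 0.2581]
orientation: [0.563, 3.09, -0.001]
contact_force: [-0.7, -0.9, 0.1]
grip_width: 0.0001
gripper_force: 0.0
```

```bash
python3 - <<'E'
from bench import r
from h import *
f=r.grab_frame("top");cv2.imwrite("pics/top4.png",f["frame"][...,::-1])
px=[darkc(f,u,v,6) for u,v in((224,187),(231,170),(238,152),(244,134))];print(np.round(px,1))
print(fit([onplane(f,*p,.0365) for p in px])[:3])
E
```

```text
[[223.7 187.3]
 [230.5 169.5]
 [237.2 151.7]
 [243.9 134. ]]
(array([0.59790825, 0.03149602]), np.float64(0.05010908422835047), np.float64(159.4902231182348))
```

View pics/top4.png

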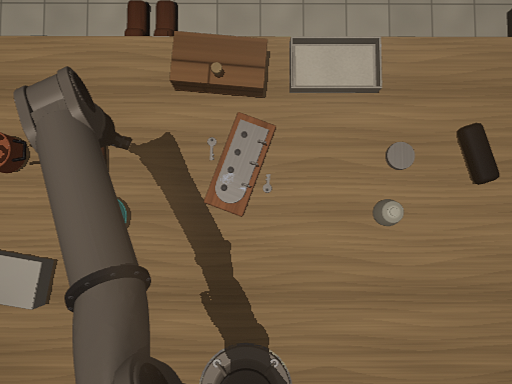

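The board (domes still at the same pixels) and both keys, at (211,148) and (267,183), are where they were, and the arm is clear at 0.26 m. Handing in.

```bash
python3 -c "
from bench import r
print(r.hand_in())"
```

```text
the job is handed in; nothing more can be done
None
```

I stroked the plate from its rounded end to its square end, pressing each of the four domes in order at about 2.4–4.4 N; a check picture afterwards showed the board and keys unmoved, and I handed in at about 9 s with the arm clear.

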